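# Start the disc turner from its control strip

## Robot

A 7-joint arm with a two-finger parallel gripper is mounted at the origin on the work surface. World frame = base frame: x ahead of the robot, y to its left, z up, the work surface at z = 0. Lengths are in m, angles in rad, forces in N, time in s.
With the tool pointing down it reaches from about 0.425 to 0.95 m from the base axis. Payload 4.7 kg.
Tool frame: the origin (TCP) lies at the very end of the fingers, on their centre line; the grasp point (between the pads) lies behind it (robot.pinch_z is the z of the grasp point in the tool frame, in m); z points along the fingers, y is the line along which they close (so a half turn about z gives the same grasp; the last joint's range is limited). The gripper opens to 85 mm and grips with 20 to 120 N. Pads are 22 mm wide; open, the fingers measure 114 mm over their backs; the gripper's body (76 mm by 85 mm) begins 54 mm behind the grasp point. The pads swing forward as they close: fully open they stand 13 mm farther back than shut.
Start: joints at [1.313, 0.469, -0.049, 1.532, 0.024, 1.141, -0.082], TCP at [0.153, -0.657, 0.231] pointing down, gripper open.
Joint ranges: [-2.59, 2.59], [-0.33, 1.99], [-1.39, 1.29], [0.1, 2.45], [-1.04, 4.18], [0.21, 1.99], [-2.66, 2.66]. Speed limits (rad/s): [2.57, 2.57, 3.14, 3.14, 3.14, 3.14, 3.14].

## Interface

Orientations are given as a rotation vector (axis times angle).
In Python, from cell import robot, cams, job_done gives the robot as it stands.
- The arm moves only by the tool drive_tool, never from a script. Its arguments are lists of equal length, an entry for each row: "grip": the finger opening in mm, from 0 to 85.4; "travel": the shift along the tool's x, y, z in mm, a list of three; "twist": the turn, a rotation vector about the tool's x, y, z in rad, a list of three. In form: {"grip": [grip, ...], "travel": [[dx, dy, dz], ...], "twist": [[rx, ry, rz], ...]}. A call has 1 to 8 rows; each row shifts and turns the commanded pose from where the row before left it, along the tool's axes as they then stand; what a row does not reach is not made up. A row lasts 1/10 s, in which the tool goes at most 50 mm and 8.59 degrees, less where a joint would pass 70% of its speed; a pose out of reach is approached as far as the arm can. A call with a gripper value outside its range is refused whole. The fingers move at their own pace and stop on an object; "newtons" is the grip in N (left out, the last holds). Time passes only in rows, so rows that do not move let the fingers close. It gives the time, the measured TCP pose, the force, the opening and the grip force at its end, in the units of the state.
- robot.get_state(): the state, without advancing time (a new reading comes with each control period).
- cams.get_image(name): name is "scene" or "top" or "wrist"; returns a dict with "pixels" (420x560x3 uint8, blue, green, red), "depth" (420x560 float32, m along the optical axis (not along the pixel's ray), 0 where there is no reading), "vfov" (degrees; the focal length in pixels is half the picture's height over the tangent of half this angle, whatever the lens; pixels are square), "cx", "cy" (the principal point, pixels), "cam_to_world" (4x4, takes a point from camera to world coordinates); the wrist camera has in their place "tool_from_camera" (4x4, takes a point from camera to tool coordinates, whose origin is the TCP and whose axes are the flange's). Camera axes: x right, y down, z forward; pixel columns grow to the right and rows downward; lengths in m; the calibration is good to about 2 mm. The wrist camera is an equidistant fisheye: a pixel r from the principal point sees the ray r / f radians off the axis. A picture is of the moment at which its call begins: read the wrist's pose just before it.
- job_done(): hands the job in; it is judged then, once.
The state is a dict: "time": time; "qpos": joint angles; "joint_vel": joint speeds; "joint_efforts": joint torques, N m; "ee_pos": TCP position; "orientation": TCP orientation; "ft_force": force on the tool from outside, world axes, zero at the start; "ft_torque": the same for the moment, N m; "opening": finger opening in m; "finger_force": force on a finger pad.
Only numpy, scipy, OpenCV 4.12 (cv2) and the standard library are available. Lean on these libraries where they do the work, as an engineer would, in place of code of your own. Each camera call takes 0.05 s, during which the arm holds its last target. There are 200 camera calls.

## Task

Get the disc turner running from the control strip, using only the tips of the closed fingers: first switch the rocker on by pushing its ridged far end all the way down, then push the square key fully in, where it stays, and then press the large round jog button fully down and keep it down: the program finishes while still holding the jog button down. Leave the small round button unpressed, and do not pick up or shift anything that stands or lies about on the strip and the bench.

Things in the scene. Friction and masses are not known exactly. Their poses are not given: they have to be found in the camera images.
- console: Control strip: an aluminium base plate 240 (x) x 380 (y) x 30 mm high, fixed; origin at the centre of its underside, on the bench; yaw within 20 degrees. Four fixed grey switch modules, 66 x 66 mm, tops 70 mm above the bench, stand on it in one row along y, 85 mm apart; their order changes. Small loose things, at most 30 mm high, lie on the plate in front of and behind the row.
- rocker_on_end (a point): Point to press on the rocker: on the top face of its grey paddle (52 x 26 mm), 18 mm from the pivot towards the ON end, which is the end away from the robot, marked by a 3 x 18 mm ridge 4 mm beyond this point. The ON end is raised when off (this point about 85 mm above the bench) and lowered when on (about 78 mm). The point moves with the paddle.
- rocker (a joint): Tilt of the rocker: 0 rad off (ON end up), 0.4 rad fully on (ON end down, end stop). It stays where it is left by friction; about 3 N at the point given moves it.
- key_top (a point): Centre of the top face of the square grey key, 28 x 28 mm; out, the face lies about 82 mm above the bench. It moves with the key, z up.
- key (a joint): How far the square key is pushed in: 0 out, 0.007 m fully in (end stop). It stays where it is left by friction; about 3 N moves it.
- jog_top (a point): Centre of the flat top of the large round grey jog button, a mushroom cap 42 mm across; up, the top lies 86 mm above the bench. It moves with the button, z up.
- jog (a joint): How far the large round jog button is pressed: 0 up, 0.008 m fully down (end stop). It is sprung: about 2 N starts it, 6 N holds it fully down, and it comes back up when released.
- small_top (a point): Centre of the top of the small round grey button, 18 mm across, 82 mm above the bench; not to be pressed.
- small (a joint): How far the small round button is pressed: 0 up, 0.005 m down; sprung, 1.5 to 4 N.
- rocker_module: Fixed module housing (66 x 66 x 40 mm) that carries the rocker; origin under its centre, on the plate 30 mm above the bench; its x axis points to the ON end of the rocker.
- key_module: Fixed module housing that carries the square key; same size and origin.
- jog_module: Fixed module housing that carries the large round jog button; same size and origin.
- small_module: Fixed module housing that carries the small round button; same size and origin.
- spindle_full: Loose disc spindle with a 60 mm high stack of black discs 120 mm across and a steel rod, 161 mm tall in all; origin under its centre. Bystander.
- spindle_low: Loose disc spindle with a 12 mm stack of discs, 158 mm tall in all; origin under its centre. Bystander.
- spindle_empty: Loose empty disc spindle, base 120 mm across, 156 mm tall; origin under its centre. Bystander.
- marker: Loose marker pen lying on the console, 137 mm long along its x axis, 18 mm thick; origin underneath its middle. Bystander.
- hub_cap: Loose white plastic hub cap on the console, 40 mm across, 30 mm high; origin under its centre. Bystander.
- collar: Loose steel collar ring on the console, 38 mm across, 16 mm high; origin under its centre. Bystander.
- spacer: Loose white plastic spacer cylinder on the console, 28 mm across, 28 mm high; origin under its centre. Bystander.

How it is judged:
By the outcome, as a careful person would: the job done as asked, in the order asked, and still so for the second after the job is handed in, while the arm keeps its last pose, push and grip.
It also fails if it takes over 45 s, if anything falls off the work surface, if the arm or the gripper's body presses on something with over 40 N, if the wrist force passes 120 N, or if a joint passes its speed limit or range.

## Working session

There is one attempt and no reset: what is moved stays moved. The work goes in short steps, Python scripts to look and compute and a tool call to move; the robot and the scene stay as the last step left them, time stands still between calls to the robot, and variables do not carry over. Pictures are saved under pics/ and viewed, at most 10 in all, crops included, and the job is handed in when it is done.

Besides the shell and the picture viewer there is one more tool, called after "Emit:" as name(argument=value, ...), one argument or row to a line, values as JSON. drive_tool: Moves the arm, as the interface text tells. Its arguments: {"type":"object","properties":{"grip":{"type":"array"},"travel":{"type":"array"},"twist":{"type":"array"},"newtons":{"type":"number"}},"required":["grip","travel","twist"]}

```bash
mkdir -p pics; cat > h.py <<'E'
import numpy as np, cv2
from cell import robot, cams, job_done
from scipy.spatial.transform import Rotation as R
def save(name,cam):
    im=cams.get_image(cam); cv2.imwrite(f'pics/{name}.png',im['pixels']); np.savez(f'pics/{name}.npz',**im); return im
def world(im,u,v,z=None):
    f=210/np.tan(np.radians(float(im['vfov']))/2); T=im['cam_to_world']
    r=np.array([(u-im['cx'])/f,(v-im['cy'])/f,1.])
    if z is None:
        d=np.median(im['depth'][int(v)-1:int(v)+2,int(u)-1:int(u)+2]); return T[:3,:3]@(r*d)+T[:3,3]
    w=T[:3,:3]@r; return T[:3,3]+w*(z-T[2,3])/w[2]
E
python3 - <<'E'
from h import *
a=save('top','top'); b=save('scene','scene'); print(robot.get_state(), a['cam_to_world'],a['vfov'],robot.pinch_z)
E
```

```text
{'time': 0.1, 'qpos': array([ 1.31309767,  0.46940652, -0.04857806,  1.53359788,  0.02410796,
        1.1409809 , -0.0823171 ]), 'joint_vel': array([ 0.00084468, -0.00090572, -0.00107299, -0.00172619,  0.00013005,
       -0.00064766,  0.00276745]), 'joint_efforts': array([ 1.29991924e-03, -5.11511743e+01, -4.67633957e-02, -2.38390839e+01,
        1.08075098e-02,  4.31459775e-03, -1.31652939e-05]), 'ee_pos': array([ 0.15297596, -0.65689192,  0.23032556]), 'orientation': array([-3.11928470e+00, -3.58410039e-01,  4.44467299e-04]), 'ft_force': array([ 0.24105464, -0.29519502, -0.13840101]), 'ft_torque': array([-0.00183554, -0.0051208 , -0.01667325]), 'finger_force': 0.0, 'opening': 0.08558319663159092} [[ 0.00683535 -0.99712725  0.07543562  0.53845285]
 [-0.99988109 -0.00785803 -0.01326851  0.03838428]
 [ 0.01382316 -0.07533596 -0.99706239  0.97081587]
 [ 0.          0.          0.          1.        ]] 54.32365181169095 -0.0187
```

View pics/top.png

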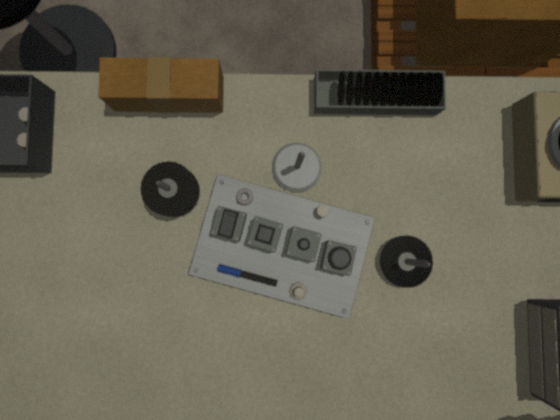

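View pics/scene.png

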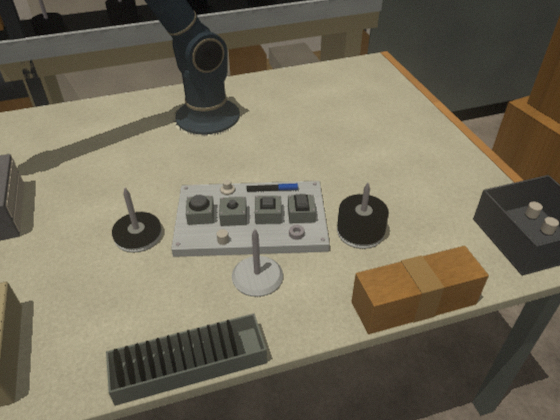

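The top view shows the strip centred near (282,246). Along the row are the rocker (228,223), key (265,235), small button (303,243) and jog (339,258), with the far side (+x) up in the image. Next I enlarge the row.

```bash
python3 - <<'E'
from h import *
a=dict(np.load('pics/top.npz'))
c=a['pixels'][190:290,200:370]; c=cv2.resize(c,None,fx=4.7,fy=4.7,interpolation=cv2.INTER_CUBIC); c=cv2.convertScaleAbs(c,alpha=1.6)
cv2.imwrite('pics/topc.png',c); print(c.shape)
E
```

```text
(470, 799, 3)
```

View pics/topc.png

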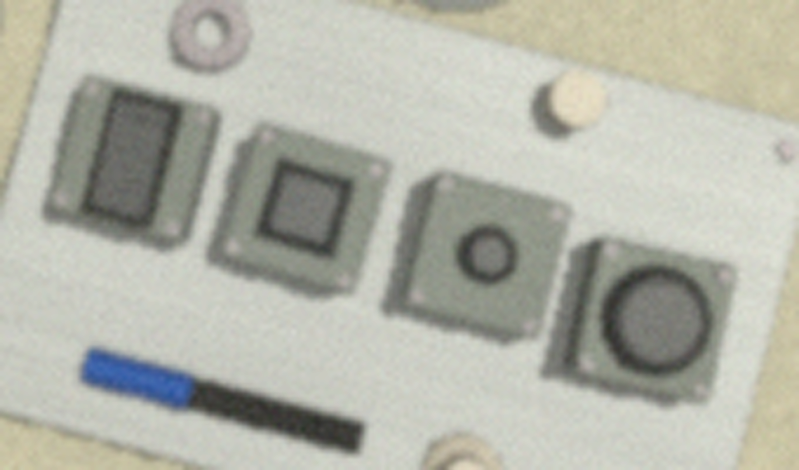

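The crop shows the rocker paddle centred at (132,158), the key at (306,208), the small button at (487,254) and the jog at (657,320).

```bash
python3 - <<'E'
from h import *
a=dict(np.load('pics/top.npz'))
P={}
for n,(x,y),z in [('rocker',(132,158),.080),('key',(306,208),.082),('small',(487,254),.082),('jog',(657,320),.086)]:
    u,v=(x+.5)/4.7-.5+200,(y+.5)/4.7-.5+190
    P[n]=world(a,u,v,z); print(n,P[n].round(4),world(a,u,v).round(4))
d=P['jog']-P['rocker']; d2=P['small']-P['key']
print(np.linalg.norm(d)/3, np.degrees(np.arctan2(d[0],-d[1])))
for n in P: print(n,np.linalg.norm((P[n]-P['rocker'])[:2]))
s=robot.get_state(); print(R.from_rotvec(s['orientation']).as_matrix().round(3))
E
```

```text
rocker [0.5789 0.1255 0.08  ] [0.5788 0.1254 0.0815]
key [0.5563 0.0448 0.082 ] [0.5563 0.0448 0.0831]
small [ 0.5357 -0.0388  0.082 ] [ 0.5357 -0.0387  0.083 ]
jog [ 0.5061 -0.1165  0.086 ] [ 0.5061 -0.1164  0.0866]
0.08426974895443433 -16.73625381720925
rocker 0.0
key 0.08379997996256616
small 0.16989826025889992
jog 0.25273803690697305
[[ 0.974  0.227 -0.   ]
 [ 0.227 -0.974  0.002]
 [-0.    -0.002 -1.   ]]
```

Positions are good: the module spacing comes out at 84.3 mm and the yaw at about -16.7°. I turn the tool to line up with the strip and close the fingers.

Emit:
drive_tool(
  grip=[0,0,0,0],
  travel=[
    [0,0,0],
    [0,0,0],
    [0,0,0],
    [0,0,0],
  ],
  twist=[
    [0,0,0.13],
    [0,0,0.13],
    [0,0,0.13],
    [0,0,0.13],
  ],
  newtons=20,
)

```text
time: 0.5
ee_pos: [0.153, -0.6571, 0.2307]
orientation: [-3.106, 0.464, 0.001]
ft_force: [-0.4, 0.3, -1.1]
opening: 0.028
finger_force: 0.0
```

Emit:
drive_tool(
  grip=[0,0,0,0,0,0,0,0],
  travel=[
    [18,-40,0],
    [18,-40,0],
    [18,-40,0],
    [18,-40,0],
    [18,-40,0],
    [18,-40,0],
    [18,-40,0],
    [18,-40,0],
  ],
  twist=[
    [0,0,0],
    [0,0,0],
    [0,0,0],
    [0,0,0],
    [0,0,0],
    [0,0,0],
    [0,0,0],
    [0,0,0],
  ],
)

```text
time: 1.3
ee_pos: [0.3836, -0.3906, 0.2311]
orientation: [-3.108, 0.456, 0.001]
ft_force: [0.5, -0.2, 0.3]
opening: -0.0003
finger_force: 0.0
```

Emit:
drive_tool(
  grip=[0,0,0,0,0,0,0,0],
  travel=[
    [7,-43,0],
    [7,-43,0],
    [7,-43,0],
    [7,-43,0],
    [7,-43,0],
    [7,-43,0],
    [7,-43,0],
    [7,-43,0],
  ],
  twist=[
    [0,0,0],
    [0,0,0],
    [0,0,0],
    [0,0,0],
    [0,0,0],
    [0,0,0],
    [0,0,0],
    [0,0,0],
  ],
)

```text
time: 2.1
ee_pos: [0.5356, -0.0772, 0.2311]
orientation: [3.108, -0.456, -0.001]
ft_force: [0.3, -0.2, -0.1]
opening: -0.0001
finger_force: 0.0
```

Emit:
drive_tool(
  grip=[0,0,0,0,0,0,0,0],
  travel=[
    [1,-41,0],
    [1,-41,0],
    [1,-41,0],
    [1,-41,0],
    [0,-42,0],
    [0,0,40],
    [0,0,40],
    [0,0,20],
  ],
  twist=[
    [0,0,0],
    [0,0,0],
    [0,0,0],
    [0,0,0],
    [0,0,0],
    [0,0,0],
    [0,0,0],
    [0,0,0],
  ],
)

```text
time: 2.9
ee_pos: [0.596, 0.1171, 0.1273]
orientation: [3.106, -0.454, -0.009]
ft_force: [-0.1, -1.4, 0.0]
opening: 0.0
finger_force: 0.0
```

```bash
python3 - <<'E'
from h import *
s=robot.get_state(); a=save('w1','wrist'); print(s['ee_pos'],s['orientation'],s['ft_force'],a['tool_from_camera'].round(3),a['vfov'])
cv2.imwrite('pics/w1b.png',cv2.convertScaleAbs(a['pixels'],alpha=1.4))
E
```

```text
[0.59595365 0.11706878 0.1273493 ] [ 3.10615421 -0.45393806 -0.00886153] [-0.11736276 -1.37017436  0.00829995] [[-0.001 -0.958 -0.288  0.073]
 [ 1.    -0.001 -0.     0.   ]
 [ 0.    -0.288  0.958 -0.144]
 [ 0.     0.     0.     1.   ]] 65.70646984690485
```

View pics/w1b.png

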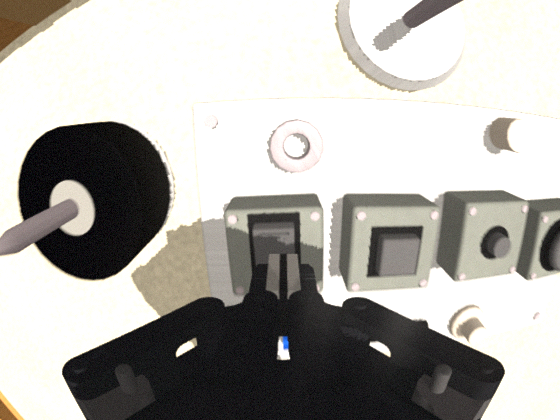

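The wrist view shows the rocker's ridge at about (273,235), the key face centred near (398,255) and the closed finger tips near (283,257). Next I convert these to world coordinates.

```bash
cat >> h.py <<'E'
def wworld(im,s,u,v,z):
    f=210/np.tan(np.radians(float(im['vfov']))/2); d=np.array([u-im['cx'],v-im['cy']]); r=np.hypot(*d); t=r/f
    c=np.array([*(d/r*np.sin(t)),np.cos(t)]); M=R.from_rotvec(s['orientation']).as_matrix(); T=im['tool_from_camera']
    o=M@T[:3,3]+s['ee_pos']; w=M@T[:3,:3]@c; return o+w*(z-o[2])/w[2]
E
python3 - <<'E'
from h import *
s=robot.get_state(); im=dict(np.load('pics/w1.npz'))
for n,u,v,z in [('ridge',273,235,.088),('key',398,255,.082),('tip',283,257,s['ee_pos'][2]),('screw1',233,217,.07),('screw2',314,216,.07)]: print(n,wworld(im,s,u,v,z).round(4))
cv2.imwrite('pics/w1c.png',cv2.convertScaleAbs(cv2.resize(im['pixels'][180:310,210:440],None,fx=3.4,fy=3.4,interpolation=cv2.INTER_CUBIC),alpha=2))
E
```

```text
ridge [0.5996 0.1209 0.088 ]
key [0.5593 0.0474 0.082 ]
tip [0.6008 0.1145 0.125 ]
screw1 [0.6123 0.1445 0.07  ]
screw2 [0.5978 0.0943 0.07  ]
```

View pics/w1c.png

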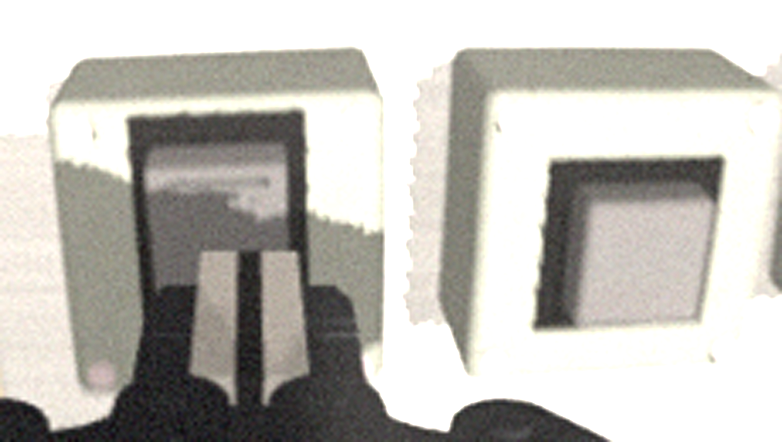

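The ridge agrees with the top-view estimate to within 2 mm. I descend to just above the paddle.

Emit:
drive_tool(
  grip=[0,0,0],
  travel=[
    [0,-2,15],
    [0,0,13],
    [0,0,0],
  ],
  twist=[
    [0,0,0],
    [0,0,0],
    [0,0,0],
  ],
)

```text
time: 3.25
ee_pos: [0.5982, 0.1191, 0.102]
orientation: [3.107, -0.456, -0.003]
ft_force: [-0.3, -1.2, 0.3]
opening: 0.0001
finger_force: 0.0
```

Emit:
drive_tool(
  grip=[0,0,0,0,0,0],
  travel=[
    [0,0,6],
    [0,0,5],
    [0,0,4],
    [0,0,3],
    [0,0,3],
    [0,0,0],
  ],
  twist=[
    [0,0,0],
    [0,0,0],
    [0,0,0],
    [0,0,0],
    [0,0,0],
    [0,0,0],
  ],
)

```text
time: 3.85
ee_pos: [0.5997, 0.1191, 0.0826]
orientation: [-3.108, 0.456, -0.002]
ft_force: [0.7, -0.8, 1.2]
opening: -0.0001
finger_force: 0.6
```

Emit:
drive_tool(
  grip=[0,0,0,0],
  travel=[
    [-2,0,2],
    [0,0,2],
    [0,0,1],
    [0,0,0],
  ],
  twist=[
    [0,0,0],
    [0,0,0],
    [0,0,0],
    [0,0,0],
  ],
)

```text
time: 4.25
ee_pos: [0.5995, 0.1195, 0.0792]
orientation: [-3.107, 0.457, -0.009]
ft_force: [2.2, -2.4, 7.5]
opening: 0.0005
finger_force: 3.9
```

Emit:
drive_tool(
  grip=[0,0,0,0],
  travel=[
    [0,0,2],
    [0,0,2],
    [0,0,0],
    [0,0,0],
  ],
  twist=[
    [0,0,0],
    [0,0,0],
    [0,0,0],
    [0,0,0],
  ],
)

```text
time: 4.65
ee_pos: [0.5997, 0.1195, 0.0785]
orientation: [-3.108, 0.457, -0.01]
ft_force: [-3.5, -4.2, 27.1]
opening: 0.0001
finger_force: 13.0
```

It is at the end stop: 27 N with no further travel. I lift and move over to the key.

Emit:
drive_tool(
  grip=[0,0,0,0,0,0,0],
  travel=[
    [0,0,-25],
    [0,0,-30],
    [-6,27,0],
    [-6,27,0],
    [-7,28,0],
    [0,0,0],
    [0,0,0],
  ],
  twist=[
    [0,0,0],
    [0,0,0],
    [0,0,0],
    [0,0,0],
    [0,0,0],
    [0,0,0],
    [0,0,0],
  ],
)

```text
time: 5.35
ee_pos: [0.5545, 0.0467, 0.1281]
orientation: [-3.108, 0.457, 0.001]
ft_force: [0.7, 1.1, -1.2]
opening: -0.0001
finger_force: 0.0
```

```bash
python3 - <<'E'
from h import *
s=robot.get_state(); im=save('w2','wrist'); print(s['ee_pos'],s['orientation'],s['ft_force'])
cv2.imwrite('pics/w2c.png',cv2.convertScaleAbs(cv2.resize(im['pixels'][160:320,140:460],None,fx=2.5,fy=2.5,interpolation=cv2.INTER_CUBIC),alpha=2))
E
```

```text
[0.55454007 0.0467159  0.12809055] [-3.10804811e+00  4.57155490e-01  1.48100836e-03] [ 0.6880208   1.10555056 -1.16503411]
```

View pics/w2c.png

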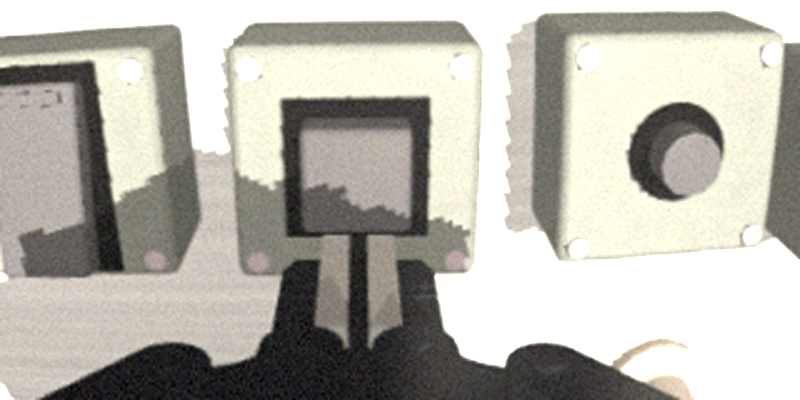

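The picture shows the rocker's far end lowered, the key face centred near crop (357,173), and the finger tips laterally on the key centre line. I press the key after a 3 mm forward correction.

Emit:
drive_tool(
  grip=[0,0,0,0,0,0],
  travel=[
    [3,0,20],
    [0,0,16],
    [0,0,5],
    [0,0,5],
    [0,0,3],
    [0,0,0],
  ],
  twist=[
    [0,0,0],
    [0,0,0],
    [0,0,0],
    [0,0,0],
    [0,0,0],
    [0,0,0],
  ],
)

```text
time: 6.0
ee_pos: [0.5584, 0.0465, 0.0795]
orientation: [-3.108, 0.454, -0.001]
ft_force: [-0.3, -0.3, -0.6]
opening: 0.0001
finger_force: 0.0
```

Emit:
drive_tool(
  grip=[0,0,0,0,0],
  travel=[
    [0,0,2],
    [0,0,2],
    [0,0,2],
    [0,0,0],
    [0,0,0],
  ],
  twist=[
    [0,0,0],
    [0,0,0],
    [0,0,0],
    [0,0,0],
    [0,0,0],
  ],
)

```text
time: 6.5
ee_pos: [0.5587, 0.0462, 0.0749]
orientation: [-3.108, 0.456, -0.002]
ft_force: [-2.5, 1.0, 11.6]
opening: 0.0
finger_force: 5.4
```

Emit:
drive_tool(
  grip=[0,0,0,0],
  travel=[
    [0,0,2],
    [0,0,1],
    [0,0,0],
    [0,0,0],
  ],
  twist=[
    [0,0,0],
    [0,0,0],
    [0,0,0],
    [0,0,0],
  ],
)

```text
time: 6.9
ee_pos: [0.5588, 0.0463, 0.0745]
orientation: [3.108, -0.456, 0.003]
ft_force: [-9.3, -0.0, 28.9]
opening: -0.0001
finger_force: 14.6
```

The key is at its end stop: 29 N and z at 74.5 mm. I lift and go to the jog, passing high over the small button.

Emit:
drive_tool(
  grip=[0,0,0,0,0,0,0,0],
  travel=[
    [0,0,-25],
    [0,0,-30],
    [0,42,0],
    [-1,42,0],
    [-1,42,0],
    [0,43,0],
    [0,0,0],
    [0,0,0],
  ],
  twist=[
    [0,0,0],
    [0,0,0],
    [0,0,0],
    [0,0,0],
    [0,0,0],
    [0,0,0],
    [0,0,0],
    [0,0,0],
  ],
)

```text
time: 7.7
ee_pos: [0.5073, -0.1167, 0.1252]
orientation: [3.107, -0.461, 0.0]
ft_force: [0.8, 0.1, 0.7]
opening: -0.0005
finger_force: 0.0
```

```bash
python3 - <<'E'
from h import *
s=robot.get_state(); im=save('w3','wrist'); print(s['ee_pos'],s['orientation'],s['ft_force'])
cv2.imwrite('pics/w3c.png',cv2.convertScaleAbs(cv2.resize(im['pixels'][150:330,20:420],None,fx=2,fy=2,interpolation=cv2.INTER_CUBIC),alpha=2))
E
```

```text
[ 0.50727439 -0.1167279   0.12524684] [ 3.10729549e+00 -4.60542471e-01  1.37182045e-04] [0.79489093 0.10496946 0.72797958]
```

View pics/w3c.png

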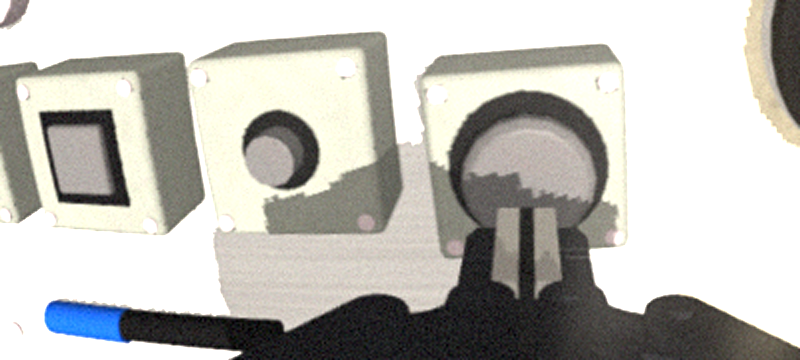

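The jog cap is centred near crop (528,173) on the finger line, the key face sits low, and the small button stands up untouched. I press the jog.

Emit:
drive_tool(
  grip=[0,0,0,0,0,0,0,0],
  travel=[
    [0,0,20],
    [0,0,12],
    [0,0,5],
    [0,0,4],
    [0,0,4],
    [0,0,3],
    [0,0,2],
    [0,0,0],
  ],
  twist=[
    [0,0,0],
    [0,0,0],
    [0,0,0],
    [0,0,0],
    [0,0,0],
    [0,0,0],
    [0,0,0],
    [0,0,0],
  ],
)

```text
time: 8.55
ee_pos: [0.5077, -0.1143, 0.0778]
orientation: [3.108, -0.455, -0.001]
ft_force: [-9.2, 3.7, 22.8]
opening: -0.0
finger_force: 11.0
```

Emit:
drive_tool(
  grip=[0,0,0,0],
  travel=[
    [0,0,0],
    [0,0,0],
    [0,0,0],
    [0,0,0],
  ],
  twist=[
    [0,0,0],
    [0,0,0],
    [0,0,0],
    [0,0,0],
  ],
)

```text
time: 8.95
ee_pos: [0.5076, -0.1142, 0.0778]
orientation: [-3.108, 0.455, 0.0]
ft_force: [-8.6, 4.6, 20.9]
opening: 0.0005
finger_force: 10.7
```

```bash
python3 - <<'E'
from h import *
a=dict(np.load('pics/top.npz')); b=save('top2','top'); e=np.array([.957,-.288])
for n,p in [('on',[.5965,.1205]),('off',[.562,.131]),('key',[.557,.0455]),('small',[.536,-.038])]:
    M=np.linalg.inv(a['cam_to_world'])@np.array([*p,.08,1]); f=210/np.tan(np.radians(float(a['vfov']))/2)
    u,v=M[0]/M[2]*f+a['cx'],M[1]/M[2]*f+a['cy']
    print(n,(u.round(),v.round()),world(a,u,v)[2].round(4),world(b,u,v)[2].round(4))
s=robot.get_state(); print(s['ee_pos'],s['ft_force'],s['time'])
E
```

```text
on (np.float64(230.0), np.float64(215.0)) 0.0874 0.0788
off (np.float64(225.0), np.float64(231.0)) 0.0794 0.0861
key (np.float64(264.0), np.float64(234.0)) 0.0831 0.0754
small (np.float64(303.0), np.float64(244.0)) 0.083 0.0815
[ 0.50766126 -0.11424622  0.07782089] [-7.72194977  4.15163178 21.40465075] 9.0
```

The depth readings agree: the rocker's ON end is down, the key is in by 7.7 mm and the small button is up. The jog is held at its stop with about 21 N.

```bash
python3 -c "from h import *; print(job_done())"
```

```text
the job is handed in; nothing more can be done
None
```

Job handed in at about 9 s: the rocker is on, the key is fully in, the jog button is held fully down at about 21 N, and the small button is unpressed; I saw no contact with any loose item but did not re-measure their positions.

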